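Zero the peak pointer of the chain tester

ROBOT

A 7-joint arm with a two-finger parallel gripper is mounted at the origin on the work surface. World frame = base frame: x ahead of the robot, y to its left, z up, the work surface at z = 0. Lengths are in m, angles in rad, forces in N, time in s.
With the tool pointing down it reaches from about 0.4 to 0.9 m from the base axis. Payload 5.6 kg.
Tool frame: the origin (TCP) lies midway between the tips of the shut fingers; the grasp point (between the pads) lies 19 mm behind it; z points along the fingers, y is the line along which they close (so a half turn about z gives the same grasp; the last joint's range is limited). The gripper opens to 92 mm and grips with 3 to 60 N. Pads are 20 mm wide; open, the fingers measure 128 mm over their backs; the gripper's body (75 mm by 189 mm) begins 69 mm behind the grasp point.
Start: joints at [-1.266, 0.468, -0.012, 1.603, 0.006, 1.071, -0.056], TCP at [0.222, 0.611, 0.215] pointing down, gripper open.
Joint ranges: [-2.53, 2.53], [-0.31, 2.02], [-1.57, 1.55], [0.28, 2.44], [-1.29, 4.43], [0.15, 1.84], [-2.92, 2.92]. Speed limits (rad/s): [2.57, 2.57, 3.14, 3.14, 3.14, 3.14, 3.14].

INTERFACE

Orientations are given as a unit quaternion [w, x, y, z].
In Python, from cell import movep, servo_line, goto_joints, grip, hold, ik, state, get_image, calibration, IKError, job_done gives the robot as it stands. Calls block until the motion is done:
- movep(position, orientation): joint-space move of the TCP to a pose.
- servo_line(position, orientation=None, speed=0.15, force_limit=None): straight line of the TCP; orientation=None keeps the orientation; speed is the mean speed in m/s. With force_limit (N) it stops when the force on the tool has changed by that much, and returns True; else False.
- goto_joints(angles): joint-space move.
- grip(opening, squeeze=None): opening from 0.0 (shut) to 1.0 (fully open); squeeze is the grip in N (None keeps the last); returns when the fingers have stopped.
- hold(seconds).
- ik(position, orientation): joint angles nearest the present ones, or None.
- state(): the state.
- get_image(name): name is "side" or "top"; returns the picture (384x512x3 uint8, blue, green, red); there is no depth.
- calibration(name): a dict with "fovy" (degrees; the focal length in pixels is half the picture's height over the tangent of half this angle, whatever the lens; pixels are square), "cx", "cy" (the principal point, pixels), "origin" and "orientation" of the camera in the world. Camera axes: x right, y down, z forward; pixel columns grow to the right and rows downward; lengths in m; the calibration is good to about 2 mm. A picture is of the moment at which its call begins. calibration takes no time and is no camera call.
A pose or a line that the arm cannot do raises IKError and nothing moves.
- job_done(): hands the job in; it is judged then, once.
The state is a dict: "clock": time; "q": joint angles; "qd": joint speeds; "effort": joint torques, N m; "tcp_pos": TCP position; "eef_rot": TCP orientation; "contact_force": force on the tool from outside, world axes, zero at the start; "ft_torque": the same for the moment, N m; "opening": opening from 0.0 (shut) to 1.0 (fully open); "gripper_force": force on a finger pad.
Only numpy, scipy, OpenCV 4.12 (cv2) and the standard library are available. Lean on these libraries where they do the work, as an engineer would, in place of code of your own. Each camera call takes 0.05 s, during which the arm holds its last target. There are 200 camera calls.

TASK

On the jeweller's bench, the round chain-tester gauge still shows the last peak. Turn its red pointer knob counter-clockwise (seen from above) all the way back to the zero stop, then let go. Leave the black speed knob on the blue control box and the white dish of rings as they are.

Things in the scene. Friction and masses are not known exactly. Their poses are not given: they have to be found in the camera images.
- peak_grip (a point): Grip point of the red knob, on its upright axis, 74 mm above the bench; frame turns with the knob. Its grip is an upright bar, 40 mm along this x, 14 mm thick along y, top 14 mm above this point; dial face 32 mm below it. A red pointer just above the dial reaches 45 mm along -x. The knob is central on a fixed round gauge, white dial face up, case 120 mm across (foot 144), left or right.
- peak (a joint): Angle of the red knob, rad: 0 at the zero stop (pointer against a small steel pin, over the thin black needle), growing clockwise seen from above, to 4.2. Starts at 0.6 to 1.45, so turn it counter-clockwise by that angle about its fixed upright axis. Friction of about 0.04 N m, no spring: it stays where it is left.
- speed_mark (a point): Bystander, not to be turned: the end of the bar of the black speed knob, by its white line, 20 mm from that knob's axis and 74 mm above the bench (-x of this frame points away from the axis). The same bar grip, 40 x 14 mm, on a blue control box 108 mm square and 42 mm high, fixed to the bench.
- dish: Bystander, not to be moved: small white porcelain dish, 80 mm across and 20 mm high, loose on the bench, a few rings in it. Origin at the centre of its underside.
Things that resemble listed ones, but are neither listed nor needed, are in the scene too. Of the things that look like the part that bears peak_grip, the larger one is meant.

How it is judged:
At the end, for the whole second after the job is handed in: The red peak-pointer knob is back at its zero stop (within 0.175 rad, 10 degrees, of it) and at rest, and the robot has let go (value of joint peak below 0.175 rad and velocity of joint peak between -0.05 and 0.05 rad/s); the robot touches nothing.
It fails at once if the black speed knob was turned (its mark moved more than 6 mm, about 17 degrees) (distance of speed_mark from where it was at the start of the episode above 0.006 m).
It fails at once if the dish was pushed or lifted more than 20 mm (distance of dish from where it was at the start of the episode above 0.02 m).
It also fails if it takes over 32 s, if anything falls off the work surface, if the arm or the gripper's body presses on something with over 40 N, if the wrist force passes 120 N, or if a joint passes its speed limit or range.

## Working session

There is one attempt and no reset: what is moved stays moved. The work goes in short steps, each a Python script; the robot and the scene stay as the last script left them, time stands still between calls to the robot, and variables do not carry over. Pictures are saved under pics/ and viewed, at most 10 in all, crops included, and the job is handed in when it is done.

```bash
mkdir -p pics; ls
python3 - <<'E'
from cell import *
import cv2
for n in("top","side"):
    im=get_image(n);cv2.imwrite(f"pics/{n}0.png",im);print(calibration(n))
s=state();print(s["clock"],s["tcp_pos"],s["eef_rot"])
E
```

```text
pics
{'fovy': 46.63047922775925, 'cx': 253.10553409901487, 'cy': 193.55632449440253, 'origin': array([ 0.40962773, -0.01836274,  1.09297167]), 'orientation': array([-0.06544251,  0.70579436, -0.70406926,  0.04310545])}
{'fovy': 48.07086465971593, 'cx': 255.08774800469362, 'cy': 192.70280220616544, 'origin': array([ 0.14879278, -0.64935918,  0.70900292]), 'orientation': array([-0.41135147,  0.86379085, -0.2628193 ,  0.12482525])}
0.1 [0.22143339 0.61057672 0.21373139] [-7.48288007e-05  1.73049471e-01  9.84912818e-01 -7.84208606e-04]
```

View pics/top0.png

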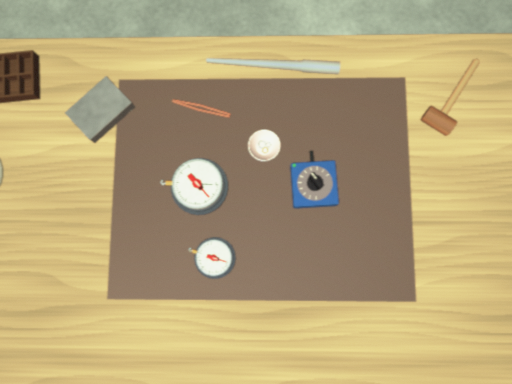

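View pics/side0.png

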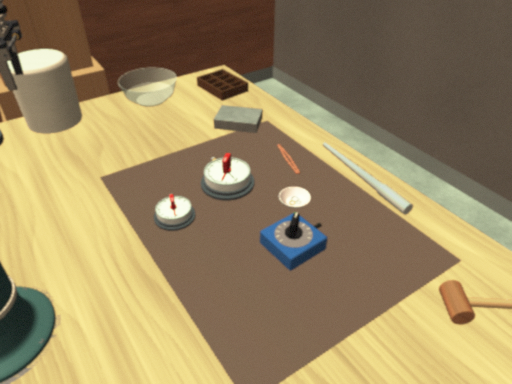

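The top view shows the large gauge at about (197,184) with its red knob, the smaller decoy at (213,258), the dish at (264,145) and the blue box at (315,184). Next I'll measure the gauge.

```bash
cat > h.py <<'E'
import numpy as np,cv2
from cell import *
from scipy.spatial.transform import Rotation as R
def ray(n,u,v):
    c=calibration(n);f=192/np.tan(np.radians(c["fovy"]/2));q=c["orientation"]
    d=R.from_quat([*q[1:],q[0]]).apply([(u-c["cx"])/f,(v-c["cy"])/f,1]);return c["origin"],d
def onz(n,u,v,z):
    o,d=ray(n,u,v);return (o+d*(z-o[2])/d[2])[:2]
def redmask(im):
    h=cv2.cvtColor(im,cv2.COLOR_BGR2HSV)
    return (((h[...,0]<6)|(h[...,0]>172))&(h[...,1]>150)&(h[...,2]>90)).astype(np.uint8)
E
python3 - <<'E'
from h import *
im=cv2.imread("pics/top0.png");h=cv2.cvtColor(im,cv2.COLOR_BGR2HSV)
w=((h[...,1]<60)&(h[...,2]>150)).astype(np.uint8)
w[:,:160]=0;w[:140]=0;w[225:]=0;w[:,235:]=0
cs,_=cv2.findContours(w,0,2);c=max(cs,key=cv2.contourArea)
e=cv2.fitEllipse(cv2.convexHull(c));print("dial",e,onz("top",*e[0],.042))
m=redmask(im);v,u=np.nonzero(m[150:220,165:230]);v+=150;u+=165
for z in(.088,.045):
    P=np.array([onz("top",a,b,z) for a,b in zip(u,v)]);C=P.mean(0)
    _,_,V=np.linalg.svd(P-C);print(z,len(P),C,np.degrees(np.arctan2(V[0,1],V[0,0])),np.ptp((P-C)@V[0]))
# world dirs in image
for p in((197,184),(207,184),(197,194)):print(p,onz("top",*p,.042))
print("dish",onz("top",264,145,.02),"box",onz("top",315,184,.042))
print("dial diam",np.linalg.norm(onz("top",e[0][0]-e[1][0]/2,e[0][1],.042)-onz("top",e[0][0]+e[1][0]/2,e[0][1],.042)))
a=cv2.resize(im[150:220,160:240],None,fx=5,fy=5,interpolation=cv2.INTER_CUBIC)
s=cv2.imread("pics/side0.png")[145:205,190:265]
b=cv2.resize(s,None,fx=5,fy=5,interpolation=cv2.INTER_CUBIC)
o=np.zeros((350,775,3),np.uint8);o[:,:400]=a;o[:300,400:]=b;cv2.imwrite("pics/crop0.png",o)
E
```

```text
dial ((196.61170959472656, 183.3853302001953), (49.83370590209961, 50.785377502441406), 56.65620040893555) [0.59719391 0.15149462]
0.088 65 [0.59483361 0.1485482 ] -137.69650239354436 0.04193713269908317
0.045 65 [0.60275806 0.15568986] -137.69650239354436 0.04373150835833915
(197, 184) [0.59569133 0.15051951]
(207, 184) [0.59567485 0.12636727]
(197, 194) [0.57134757 0.14992955]
dish [ 0.69761018 -0.01037155] box [ 0.59549836 -0.13228943]
dial diam 0.12047899737347033
```

View pics/crop0.png

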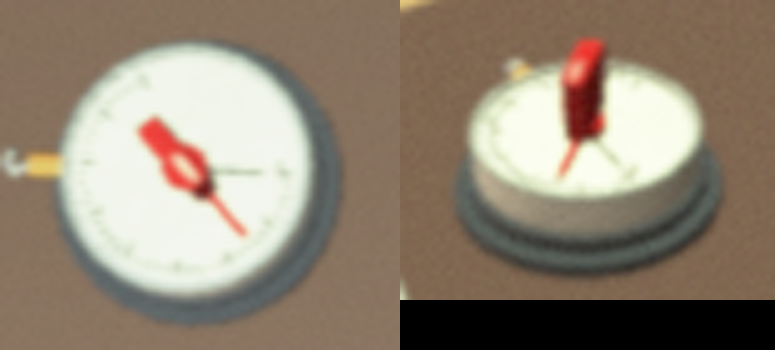

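The crop shows the pointer tip at about pixel (209,197), world bearing −138°. The needle points right, about −93°, so the knob needs roughly 45° counter-clockwise. The dial diameter measures 0.1205 m, which matches the given size. The two measures of the axis agree: dial centre (0.597, 0.151), bar top about (0.595, 0.149).

```bash
cat >> h.py <<'E'
def quat(yaw):  # tool down, tool y along world angle yaw
    y=np.array([np.cos(yaw),np.sin(yaw),0]);z=np.array([0,0,-1.]);x=np.cross(y,z)
    q=R.from_matrix(np.c_[x,y,z]).as_quat();return np.array([q[3],*q[:3]])
E
python3 - <<'E'
from h import *
X=[.5965,.1505]
best=None
for k in(0,np.pi):
    a=np.radians(-47.7)+k
    q=[ik([*X,z],quat(a+t)) for z in(.17,.059) for t in(0,.87)]
    print(k,[None if i is None else np.round(i,2) for i in q])
    if all(i is not None for i in q):
        s=max(abs(i[6]) for i in q)
        if best is None or s<best[0]:best=(s,a)
a=best[1];print(best)
movep([*X,.17],quat(a));grip(.65)
print("stop",servo_line([*X,.059],speed=.08,force_limit=8))
s=state();print(s["clock"],s["tcp_pos"],s["q"],s["contact_force"])
cv2.imwrite("pics/side1.png",cv2.resize(get_image("side")[120:220,170:290],None,fx=5,fy=5,interpolation=2))
E
```

```text
0 [array([-0.74,  0.5 ,  0.59,  1.76, -0.33,  0.98, -0.85]), array([-0.67,  0.48,  0.5 ,  1.76, -0.27,  0.97, -0.03]), array([-0.72,  0.66,  0.58,  1.83, -0.49,  0.8 , -0.73]), array([-0.64,  0.63,  0.45,  1.82, -0.38,  0.77,  0.05])]
3.141592653589793 [array([-0.32,  0.46,  0.02,  1.73, -0.01,  0.95,  2.02]), array([-0.19,  0.46, -0.15,  1.72,  0.08,  0.96,  2.81]), array([-0.26,  0.6 , -0.05,  1.79,  0.04,  0.75,  1.97]), array([-0.13,  0.62, -0.24,  1.78,  0.2 ,  0.76,  2.72])]
(np.float64(0.8504275420863382), np.float64(-0.8325220532012952))
stop False
4.4083 [0.5968984  0.15062858 0.05955285] [-0.68017826  0.64551316  0.51510243  1.82287115 -0.4325508   0.7857053
 -0.77285166] [-0.13159626 -0.28030439  0.52080859]
```

View pics/side1.png

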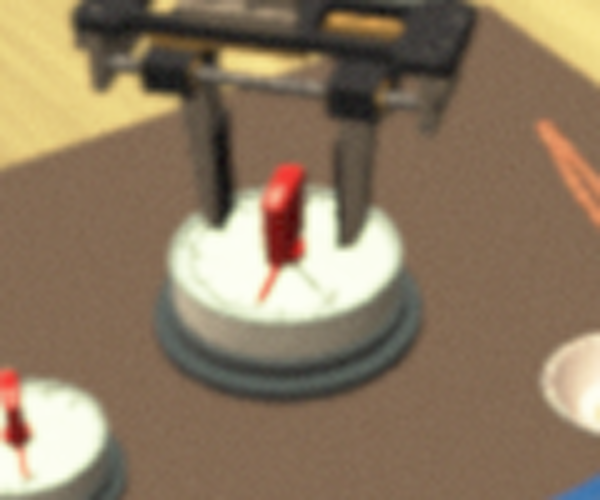

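The fingers straddle the bar at (285,215) and are well centred. The pointer at (268,285) is clear of them. Now I'll grip and turn.

Run:
```python
from h import *
grip(0,15);s=state();print(s["clock"],s["opening"],s["contact_force"],s["ft_torque"])
q=np.array(s["q"]);t0=s["ft_torque"]
for d in np.radians([12,24,34,38,41,44,47]):
    p=q.copy();p[6]+=d;goto_joints(p);s=state()
    print(round(np.degrees(d)),round(s["clock"],2),np.round(s["ft_torque"]-t0,3),np.round(s["contact_force"],1),np.round(np.degrees(s["q"][6]-q[6]),1),s["tcp_pos"])
    if abs((s["ft_torque"]-t0)[2])>.35: print("stop felt");break
cv2.imwrite("pics/side2.png",cv2.resize(get_image("side")[120:220,170:290],None,fx=5,fy=5,interpolation=2))
```

```text
5.2083 0.15338336234655792 [-1.52871491  0.95486647  0.6604299 ] [0.03884794 0.34220441 0.01216545]
12 5.53 [-0.116 -0.215  0.07 ] [-0.2  0.   0.9] 11.8 [0.59636389 0.15067939 0.05901391]
24 5.84 [-0.166 -0.362  0.048] [ 0.1 -0.5 -0.2] 23.7 [0.59643341 0.15058929 0.05901104]
34 6.13 [-0.241 -0.504  0.02 ] [ 0.1 -1.  -0.9] 33.6 [0.59649785 0.15056824 0.05898037]
38 6.38 [-0.224 -0.607  0.072] [ 0.5 -0.5 -0.8] 37.7 [0.59655453 0.15056661 0.05900817]
41 6.63 [-0.25  -0.802  0.022] [ 2.  -0.1 -1.3] 40.8 [0.59656281 0.15062802 0.05901879]
44 6.88 [-0.252 -0.882  0.011] [ 2.9 -1.5 -1.7] 43.8 [0.59658107 0.15061887 0.05902741]
47 7.13 [-0.312 -0.916 -0.414] [ 2.4 -1.  -0.9] 46.8 [0.59654636 0.15055695 0.05905089]
stop felt
```

View pics/side2.png

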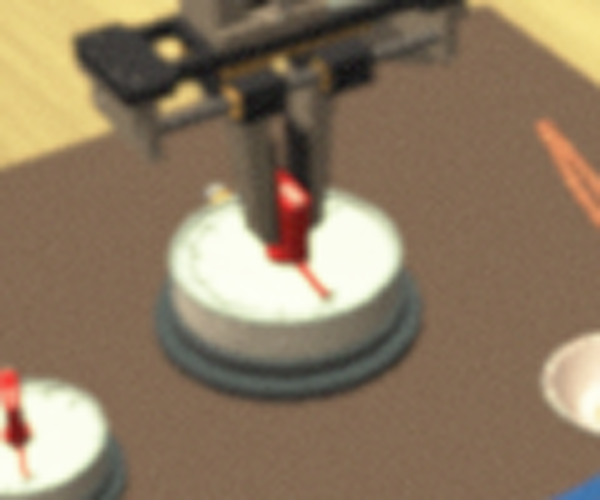

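The pointer now covers the needle, with its tip at (328,296), and the torque rose at about 45°, so it is on the stop. I'll back the wrist off slightly, open, lift and check.

Run:
```python
from h import *
q=np.array(state()["q"]);q[6]-=np.radians(1.5);goto_joints(q)
grip(.65);p=state()["tcp_pos"]
servo_line([p[0],p[1],.2],speed=.1)
movep([.35,.45,.25],quat(0));hold(.3)
s=state();print(s["clock"],s["tcp_pos"],np.abs(s["qd"]).max(),s["contact_force"])
a=cv2.resize(get_image("top")[150:220,160:240],None,fx=5,fy=5,interpolation=2)
cv2.imwrite("pics/top3.png",a)
```

```text
11.5417 [0.3506288  0.44948306 0.24992643] 0.006807278280284261 [-0.05582639 -0.12506134  0.40471462]
```

View pics/top3.png

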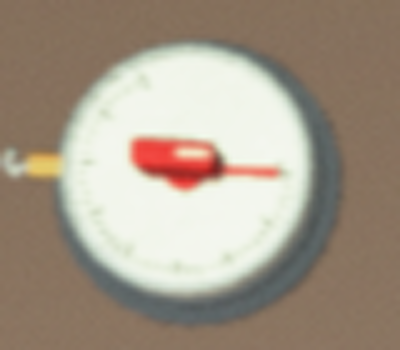

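The pointer lies over the needle, tip at (280,172), with the arm clear.

```bash
python3 -c "
from cell import *
print(job_done())"
```

```text
the job is handed in; nothing more can be done
None
```

I turned the red peak knob about 45° counter-clockwise to its zero stop, let go and moved the arm clear without going near the speed knob or dish, then handed the job in at about 11.6 s on the robot's clock; no verdict came back.

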